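# Set out the stamping place in the records room

## Task

Set out the stamping place around the pile of index cards and the grey card-index box, which both stay where they are: lay the ink pad in line with the pile, end to end with it, on the side away from the card-index box, with a gap of about 2.5 cm between pad and pile, and stand the rubber stamp upright on the middle of the pad. Put the stapler on its base midway between the pile and the box, in line with them and with its length parallel to the pile's short sides, and set the brass paperweight upright on the middle of the pile. Leave the pen pot, the hole punch and the tape dispenser where they are, and let go of everything.

Things in the scene. Friction and masses are not known exactly. Their poses are not given: they have to be found in the camera images.
- cards: Pile of small white index cards on the cabinet top, fixed: 74 mm along its x (short side), 105 mm along its y (long side), 12 mm high. Origin: centre of its underside; x points roughly away from the robot (yaw within 0.1 rad), y roughly to the robot's left, z up. It may stand left or right of the card-index box.
- cardbox: Grey card-index box full of upright cards, fixed: 80 mm along its x, 115 mm along its y, walls 65 mm high, card tabs up to 78 mm. Origin: centre of its underside; axes nearly parallel to those of the pile of cards. It stands beside the pile, on the pile's -y or +y side, with a free gap of 115 to 130 mm between their facing sides.
- inkpad: Flat steel ink-pad tin with a dark blue felt top, loose: 60 mm along its x, 90 mm along its y (long side), 16 mm high (steel rim 14 mm high, the felt 2 mm higher, 50 by 80 mm). 0.12 kg. Origin: centre of its underside, z up. Grip it across the 60 mm. At its place its y is parallel to the pile's y.
- stamp: Wooden rubber stamp, loose, standing: base block 28 mm along its x, 50 mm along its y, 14 mm high; above it a thin stem and a round handle 28 mm in diameter from 42 to 74 mm height. 0.07 kg. Origin: centre of its underside, z up.
- stapler: Small black stapler standing on its base, loose: 95 mm along its x (length), 30 mm wide along its y with flat parallel sides, 46 mm high. 0.14 kg. Origin: centre of its underside, z up. Grip it across the 30 mm. At its place its x is parallel to the pile's x, either way round.
- weight: Brass paperweight, loose, standing: disc 50 mm in diameter and 14 mm high, with a round grip knob 22 mm in diameter from 19 to 45 mm height. 0.25 kg. Origin: centre of its underside, z up.
- penpot: Bystander: black round pen pot, 72 mm in diameter, 90 mm high, pens up to 140 mm. Origin: centre of its underside. Leave it.
- punch: Bystander: two-hole paper punch, steel and black, 100 by 115 by 65 mm high. Origin: centre of its underside. Leave it.
- tape: Bystander: grey desk tape dispenser with a clear roll, 55 mm along its x, 130 mm along its y, 75 mm high. Origin: centre of its underside. Leave it.
Things that resemble listed ones, but are neither listed nor needed, are in the scene too. Leave any red look-alike of the cardbox alone.

How it is judged:
By the outcome, as a careful person would: the job done as asked, in the order asked, and still so for the second after the job is handed in, with the robot touching nothing.
It also fails if it takes over 99 s, if anything falls off the work surface, if the arm or the gripper's body presses on something with over 40 N, if the wrist force passes 120 N, or if a joint passes its speed limit or range.

## Robot

A 7-joint arm with a two-finger parallel gripper is mounted at the origin on the work surface. World frame = base frame: x ahead of the robot, y to its left, z up, the work surface at z = 0. Lengths are in mm, angles in rad, forces in N, time in s.
With the tool pointing down it reaches from about 400 to 875 mm from the base axis. Payload 4.4 kg.
Tool frame: the origin (TCP) lies at the very end of the fingers, on their centre line; the grasp point (between the pads) lies robot.grip_point_offset behind it (robot.grip_point_offset is the distance from the TCP to the grasp point, in mm); z points along the fingers, y is the line along which they close (so a half turn about z gives the same grasp; the last joint's range is limited). The gripper opens to 85 mm and grips with 20 to 120 N. Pads are 22 mm wide; open, the fingers measure 114 mm over their backs; the gripper's body (76 mm by 85 mm) begins 54 mm behind the grasp point. The pads swing forward as they close: fully open they stand 13 mm farther back than shut.
Start: joints at [1.128, 0.628, 0.038, 1.517, -0.027, 0.996, -0.02], TCP at [239.193, -604.404, 231.313] pointing down, gripper open.
Joint ranges: [-3.06, 3.06], [-0.37, 2.12], [-1.25, 1.32], [0.18, 2.47], [-1.1, 4.24], [0.23, 1.98], [-2.94, 2.94]. Speed limits (rad/s): [2.57, 2.57, 3.14, 3.14, 3.14, 3.14, 3.14].

## Interface

Orientations are given as a 3x3 rotation matrix whose columns are the frame's x, y, z axes.
In Python, from station import status, vision, robot gives the robot as it stands.
- The arm moves only by the shell command python3 -m inch 'ROWS' [FORCE]. ROWS is JSON, a list of rows, each a list of 5 numbers: the shift along the tool's x, y, z in m, then the turn about the tool's z in rad, then the finger opening in m, from 0 to 0.0854. A call has 1 to 8 rows; each row is the pose to reach, as a shift and turn from the pose commanded when the call began, along the tool's axes at that moment; what a row does not reach only later rows make up. A row lasts 1/8 s, in which the tool goes at most 62.5 mm and 10.7 degrees, less where a joint would pass 70% of its speed; a pose out of reach is approached as far as the arm can. A call with a gripper value outside its range is refused whole. The fingers move at their own pace and stop on an object; FORCE is the grip in N (left out, the last holds). Time passes only in rows, so rows that repeat a pose let the fingers close. It gives the time, the measured TCP pose, the force, the opening and the grip force at its end, in the units of the state.
- status.observe(): the state, without advancing time (a new reading comes with each control period).
- vision.get_image(name): name is "scene" or "top" or "wrist"; returns a dict with "frame" (400x640x3 uint8, red, green, blue), "range_z" (400x640 float32, mm along the optical axis (not along the pixel's ray), 0 where there is no reading), "mtx" (3x3 intrinsics, pixels), "pose" (4x4, takes a point from camera to world coordinates). Camera axes: x right, y down, z forward; pixel columns grow to the right and rows downward; lengths in mm; the calibration is good to about 2 mm. The wrist camera is an equidistant fisheye: a pixel r from the principal point sees the ray r / f radians off the axis. A picture is of the moment at which its call begins.
- robot.hand_in(): hands the job in; it is judged then, once.
The state is a dict: "time_s": time; "joints": joint angles; "qd": joint speeds; "joint_torque": joint torques, N m; "eef_pos": TCP position; "ee_rot": TCP orientation; "ft_force": force on the tool from outside, world axes, zero at the start; "wrist_torque": the same for the moment, N m; "grip_width": finger opening in mm; "grasp_force": force on a finger pad.
Only numpy, scipy, OpenCV 4.12 (cv2) and the standard library are available. Lean on these libraries where they do the work, as an engineer would, in place of code of your own. Each camera call takes 0.05 s, during which the arm holds its last target. There are 200 camera calls.

## Working session

There is one attempt and no reset: what is moved stays moved. The work goes in short steps, Python scripts to look and compute and a shell command to move; the robot and the scene stay as the last step left them, time stands still between calls to the robot, and variables do not carry over. Pictures are saved under pics/ and viewed, at most 14 in all, crops included, and the job is handed in when it is done.

```bash
ls; mkdir -p pics; cat > h.py <<'E'
import sys; sys.path.insert(0,'.')
import numpy as np, cv2
from station import status, vision, robot
def grab(n,tag):
    d=vision.get_image(n); cv2.imwrite(f'pics/{tag}.png',d['frame'][:,:,::-1]); np.savez(f'pics/{tag}.npz',**d); return d
def pts(d):
    z=d['range_z']; K=d['mtx']; v,u=np.mgrid[:z.shape[0],:z.shape[1]]
    P=np.stack([(u-K[0,2])/K[0,0]*z,(v-K[1,2])/K[1,1]*z,z],-1)
    W=P@d['pose'][:3,:3].T+d['pose'][:3,3]; W[z==0]=np.nan; return W
E
python3 - <<'E'
from h import *
for n in('top','scene'):
    d=grab(n,n+'0'); print(n,d['mtx'].round(1).tolist(),d['pose'].round(3).tolist())
s=status.observe(); print(s['time_s'],s['eef_pos'],np.round(s['ee_rot'],3).tolist(),s['grip_width'],robot.grip_point_offset)
E
```

```text
pics
top [[387.6, 0.0, 319.5], [0.0, 387.6, 195.1], [0.0, 0.0, 1.0]] [[0.007, -0.984, 0.179, 397.333], [-1.0, -0.005, 0.016, -9.352], [-0.015, -0.179, -0.984, 1109.033], [0.0, 0.0, 0.0, 1.0]]
scene [[387.8, 0.0, 317.4], [0.0, 387.8, 193.9], [0.0, 0.0, 1.0]] [[-0.776, 0.52, -0.357, 979.386], [0.631, 0.655, -0.416, 450.327], [0.017, -0.547, -0.837, 903.377], [0.0, 0.0, 0.0, 1.0]]
0.1 [ 238.98672692 -603.86451353  230.49435076] [[0.93, 0.368, -0.001], [0.368, -0.93, 0.002], [0.0, -0.002, -1.0]] 85.92255910777483 18.700000000000003
```

View pics/top0.png

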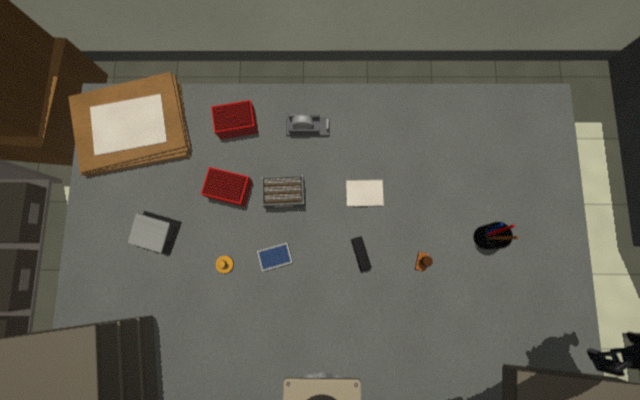

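View pics/scene0.png

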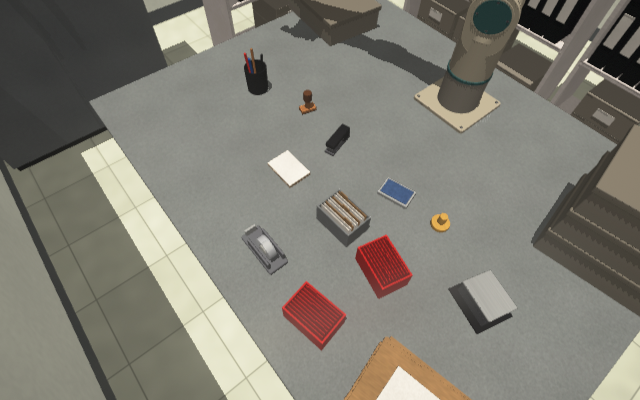

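Top view: pile at (365,193), grey box at (284,192) on its left (+y), so the pad goes to the right (-y). Ink pad is at (275,257), weight (224,265), stapler (361,254), stamp (425,261), pen pot (493,236).

```bash
cat >> h.py <<'E'
def ray(d,uv,h):
    K=d['mtx'];p=np.c_[(np.atleast_2d(uv)-[K[0,2],K[1,2]])/[K[0,0],K[1,1]],np.ones(len(np.atleast_2d(uv)))]
    r=p@d['pose'][:3,:3].T;o=d['pose'][:3,3]; return o+r*((h-o[2])/r[:,2])[:,None]
def rect(d,mask,h):
    n,l,s,c=cv2.connectedComponentsWithStats(mask.astype(np.uint8)); i=1+np.argmax(s[1:,4])
    v,u=np.nonzero(l==i); W=ray(d,np.c_[u,v],h)[:,:2]
    (cx,cy),(a,b),t=cv2.minAreaRect(W.astype(np.float32))
    m=W.mean(0); C=np.cov(W.T); w,V=np.linalg.eigh(C); L=V[:,1]
    return m.round(1),np.round([cx,cy,a,b,t],1),'long axis deg',round(np.degrees(np.arctan2(L[1],L[0])),1),'eq sides',np.sqrt(12*w).round(1),len(u)
E
python3 - <<'E'
from h import *
d=dict(np.load('pics/top0.npz')); f=d['frame'].astype(int); W=pts(d)
R,G,B=f[...,0],f[...,1],f[...,2]
def box(u0,u1,v0,v1):
    m=np.zeros(R.shape,bool); m[v0:v1,u0:u1]=1; return m
hsv=cv2.cvtColor(d['frame'],cv2.COLOR_RGB2HSV)
M={'cards':(box(335,395,170,220)&(R>150),12),'felt':(box(250,300,235,280)&(B-R>40),16),
 'pad':(box(250,300,235,280)&((B-R>40)|(R>125)),15),
 'weight':(box(205,245,245,285)&(R-B>60),14),'stapler':(box(340,380,230,280)&(R<50),40),
 'stamp':(box(405,445,240,285)&(R-B>25),14),'box':(box(255,310,165,215)&(np.nan_to_num(W[...,2])>45),65)}
for k,(m,h) in M.items(): print(k,*rect(d,m,h),'z',np.nanpercentile(W[m][:,2],[5,50,95]).round(1))
z=W[...,2]
print('table',np.nanmedian(z[300:320,250:260]))
c=np.hstack([cv2.resize(d['frame'][225:290,200:300],None,fx=4,fy=4),cv2.resize(d['frame'][225:290,340:440],None,fx=4,fy=4)])
cv2.imwrite('pics/crop.png',c[:,:,::-1])
E
```

```text
cards [ 605.3 -120.3] [ 6.055e+02 -1.205e+02  7.320e+01  1.060e+02  3.000e-01] long axis deg 88.9 eq sides [ 75.8 106.1] 959 z [ 7.8 12.3 15.8]
felt [422.  133.9] [421.9 133.9  42.4  74.1  17.6] long axis deg 107.6 eq sides [42.2 73.7] 398 z [12.9 16.2 19.4]
pad [422.  134.1] [421.9 134.   42.4  74.2  17.6] long axis deg 107.6 eq sides [42.2 73.8] 398 z [10.8 15.5 19.1]
weight [400.4 274.1] [400.  273.9  49.6  44.9   2.7] long axis deg -166.9 eq sides [43.7 44.6] 245 z [ 9.8 14.8 46.3]
stapler [ 429.  -105.6] [ 429.4 -105.7   91.    29.7   16.1] long axis deg -163.9 eq sides [29.4 90.3] 363 z [39.2 43.8 47.5]
stamp [ 412.1 -279.6] [ 410.9 -282.7   43.5   52.4   76.6] long axis deg 156.4 eq sides [39.2 50.6] 244 z [ 4.5 16.  75.9]
box [599.9 110.2] [598.6 109.9  84.1 113.6   0.9] long axis deg 94.1 eq sides [ 84.7 113.8] 1114 z [47.1 63.6 73.3]
table 0.25122498354994605
```

View pics/crop.png

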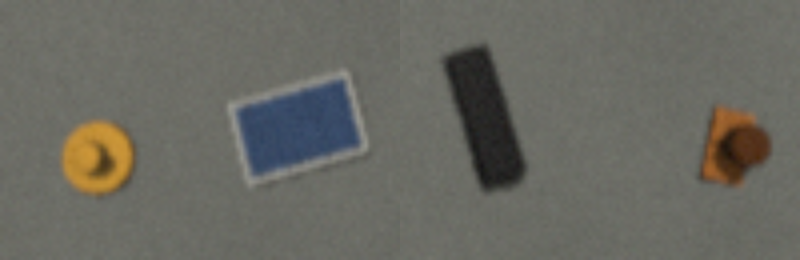

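```bash
cat >> h.py <<'E'
def go(xyz,ang,ref=None):
    s=status.observe(); R=np.array(s['ee_rot']); p=np.array(s['eef_pos'])
    cur=np.degrees(np.arctan2(R[1,1],R[0,1])); sh=R.T@(np.array(xyz)-p)/1000
    t=(cur-ang+90)%180-90
    print('t',s['time_s'],'tcp',p.round(1),'ang',round(cur,1),'w',round(s['grip_width'],1),'F',np.round(s['ft_force'],1),'q7',round(s['joints'][6],2),'| shift',sh.round(4),'turn',round(np.radians(t),3),'alt',round(np.radians(t-np.sign(t)*180),3))
E
python3 -c "
from h import *
go([430,-180,320],-20)"
```

```text
t 0.1 tcp [ 239.  -603.9  230.5] ang -68.4 w 85.9 F [-0.2 -0.4  0.3] q7 -0.02 | shift [ 0.3336 -0.324  -0.089 ] turn -0.845 alt 2.297
```

```bash
python3 -m inch '[[0.06,-0.06,-0.085,-0.1,0.085],[0.3336,-0.324,-0.089,-0.845,0.085],[0.3336,-0.324,-0.089,-0.845,0.085],[0.3336,-0.324,-0.089,-0.845,0.085],[0.3336,-0.324,-0.089,-0.845,0.085],[0.3336,-0.324,-0.089,-0.845,0.085],[0.3336,-0.324,-0.089,-0.845,0.085],[0.3336,-0.324,-0.089,-0.845,0.085]]'
python3 - <<'E'
from h import *
d=grab('wrist','w0'); go([422,134,100],17.6)
print(d['mtx'].round(1).tolist(),d['pose'].round(3).tolist())
E
```

```text
time_s: 1.1
eef_pos: [430.8, -177.7, 320.6]
ee_rot: [[0.34, 0.94, 0.0], [0.94, -0.34, 0.0], [0.0, 0.0, -1.0]]
ft_force: [0.6, -1.0, 0.5]
grip_width: 85.1
grasp_force: 0.0
t 1.15 tcp [ 434.  -171.1  321.4] ang -19.4 w 85.2 F [2.1 5.9 1.4] q7 -0.12 | shift [ 0.2826 -0.1132  0.2227] turn -0.646 alt 2.495
[[309.7, 0.0, 319.3], [0.0, 309.7, 195.3], [0.0, 0.0, 1.0]] [[0.94, -0.328, -0.096, 454.95], [-0.342, -0.902, -0.263, -111.055], [0.0, 0.28, -0.96, 463.316], [0.0, 0.0, 0.0, 1.0]]
```

View pics/w0.png

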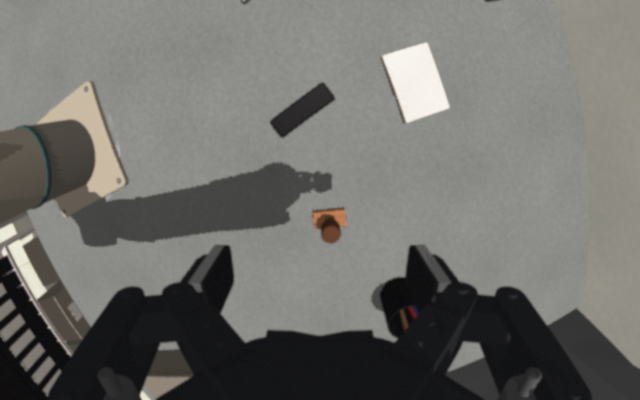

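Wrist view: pile at (415,82), stapler (303,110), stamp (330,222) with its base's rear edge at (328,210), pen pot at (400,305).

```bash
cat >> h.py <<'E'
_pin=ray
def ray(d,uv,h):
    if abs(d['mtx'][0,0]-309.7)>5: return _pin(d,uv,h)
    K=d['mtx'];q=(np.atleast_2d(uv)-[K[0,2],K[1,2]])/[K[0,0],K[1,1]]; r=np.linalg.norm(q,axis=1)+1e-9
    p=np.c_[q*(np.sin(r)/r)[:,None],np.cos(r)]@d['pose'][:3,:3].T; o=d['pose'][:3,3]
    return o+p*((h-o[2])/p[:,2])[:,None]
def win(d,u0,u1,v0,v1):
    m=np.zeros(d['frame'].shape[:2],bool); m[v0:v1,u0:u1]=1; return m
E
python3 - <<'E'
from h import *
d=dict(np.load('pics/w0.npz')); f=d['frame'].astype(int); R,G,B=f[...,0],f[...,1],f[...,2]
print(*rect(d,win(d,370,460,30,130)&(R>150),12))
print(*rect(d,win(d,260,345,75,145)&(R<50),40))
print(*rect(d,win(d,300,360,200,250)&(R-B>25),14))
cv2.imwrite('pics/w0c.png',cv2.resize(d['frame'][195:255,290:370],None,fx=6,fy=6,interpolation=2)[:,:,::-1])
d=dict(np.load('pics/top0.npz'));
cv2.imwrite('pics/w0d.png',cv2.resize(d['frame'][240:280,405:445],None,fx=10,fy=10,interpolation=2)[:,:,::-1])
a=cv2.imread('pics/w0c.png');b=cv2.imread('pics/w0d.png')[:360,:300];cv2.imwrite('pics/st.png',np.hstack([a,b]))
go([422,134,100],17.6)
E
```

```text
[ 605.3 -119. ] [ 606.5 -119.4   78.9  110.6    1.4] long axis deg 91.0 eq sides [ 78.  109.8] 3563
[ 431.4 -105.8] [ 431.3 -105.7   88.5   26.6   16.6] long axis deg -163.8 eq sides [26.1 87.5] 1224
[ 410.4 -282. ] [ 408.9 -286.9   56.4   52.    76.3] long axis deg 76.4 eq sides [47.1 53. ] 827
t 1.15 tcp [ 434.  -171.1  321.4] ang -19.4 w 85.2 F [2.1 5.9 1.4] q7 -0.12 | shift [ 0.2826 -0.1132  0.2227] turn -0.646 alt 2.495
```

View pics/st.png

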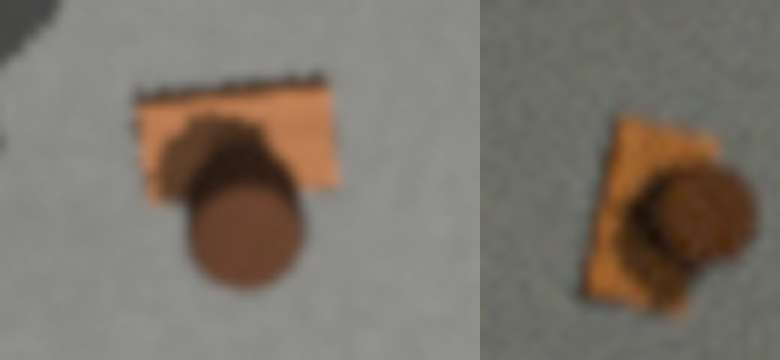

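```bash
python3 -m inch '[[0.292,-0.115,0.1,-0.656,0.085],[0.292,-0.115,0.1,-0.656,0.085],[0.292,-0.115,0.1,-0.656,0.085],[0.292,-0.115,0.1,-0.656,0.085],[0.292,-0.115,0.22,-0.656,0.085],[0.292,-0.115,0.22,-0.656,0.085],[0.292,-0.115,0.22,-0.656,0.085],[0.292,-0.115,0.22,-0.656,0.085]]'
python3 -m inch '[[0,0,0,0,0.085],[0,0,0,0,0.085],[0,0,0,0,0.085]]' >/dev/null
python3 - <<'E'
from h import *
d=dict(np.load('pics/w0.npz')); t=dict(np.load('pics/top0.npz'))
c=ray(d,np.array([[138,100],[330,82],[338,185],[150,203]])/6+[290,195],14)
print('base',c.round(1)[:,:2].tolist(),c.mean(0).round(1)); e=c[1]-c[0]; print('edge',np.linalg.norm(e),np.degrees(np.arctan2(e[1],e[0])))
e=c[2]-c[3];print(np.degrees(np.arctan2(e[1],e[0])))
print('handle w',ray(d,[[331,234.2]],74).round(1),'top',ray(t,[[427.5,261.5]],74).round(1))
c=ray(t,np.array([[625,115],[582,295]])/10+[405-48,240],14);e=c[0]-c[1];print('top edge',np.linalg.norm(e),np.degrees(np.arctan2(e[1],e[0])))
go([422,134,1],17.6)
E
```

```text
time_s: 2.15
eef_pos: [420.2, 133.9, 98.5]
ee_rot: [[-0.306, 0.952, -0.005], [0.952, 0.305, -0.001], [0.0, -0.005, -1.0]]
ft_force: [-0.3, 0.4, 0.9]
grip_width: 85.2
grasp_force: 0.0
base [[392.2, -255.6], [440.1, -267.8], [433.0, -295.5], [385.2, -283.4]] [ 412.6 -275.6   14. ]
edge 49.36757803865744 -14.384010450448734
-14.23028312265892
handle w [[ 412.3 -275.4   74. ]] top [[ 410.1 -276.9   74. ]]
top edge 51.255494950855436 -15.560163205749085
t 2.525 tcp [422.9 132.6 101.4] ang 17.5 w 85.0 F [-0.6 -0.2 -0.4] q7 -0.54 | shift [ 0.0017 -0.0007  0.1004] turn -0.002 alt 3.14
```

```bash
python3 -m inch '[[0.001,0,0.05,0,0.085],[0.001,0,0.08,0,0.085],[0.001,0,0.09,0,0.085],[0.001,0,0.096,0,0.085],[0.001,0,0.098,0,0.085],[0.001,0,0.099,0,0.085],[0.001,0,0.099,0,0.085]]' 40
python3 - <<'E'
from h import *
d=grab('wrist','w1'); go([422,134,1],17.6)
E
```

```text
time_s: 3.4
eef_pos: [422.1, 134.2, 1.7]
ee_rot: [[-0.302, 0.953, 0.001], [0.953, 0.302, 0.0], [-0.0, 0.001, -1.0]]
ft_force: [-0.6, 0.3, -0.1]
grip_width: 85.1
grasp_force: 0.0
t 3.45 tcp [422.  134.3   1.7] ang 17.6 w 84.9 F [-0.4 -0.1 -0.1] q7 -1.04 | shift [-0.0003 -0.      0.0007] turn -0.0 alt 3.141
```

View pics/w1.png

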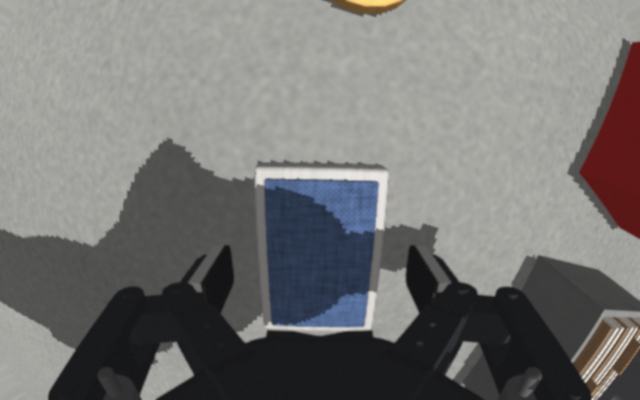

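The pad sits square between the open fingertips (fingers at (225,255) and (415,255), pad spanning 258–385). Closing.

```bash
python3 -m inch '[[0,0,-0.001,0,0.05],[0,0,-0.001,0,0.05],[0,0,-0.001,0,0.05],[0,0,-0.001,0,0.05],[0,0,-0.001,0,0.05],[0,0,-0.001,0,0.05]]' 50
python3 -m inch '[[0,0,-0.02,0,0.05],[0,0,-0.05,0,0.05],[0,0,-0.1,0,0.05],[0,0,-0.1,0,0.05],[0,0,-0.1,0,0.05]]'
python3 - <<'E'
from h import *
d=grab('wrist','w2'); f=d['frame'].astype(int); m=win(d,200,440,120,340)&(f[...,2]-f[...,0]>20)
for h in (105,110,115): print(h,*rect(d,m,h))
go([605,-243,100],0)
E
```

```text
time_s: 4.2
eef_pos: [421.9, 134.3, 3.0]
ee_rot: [[-0.302, 0.953, 0.001], [0.953, 0.302, 0.0], [-0.0, 0.001, -1.0]]
ft_force: [-0.8, -0.1, 7.1]
grip_width: 58.4
grasp_force: 52.1
time_s: 4.82
eef_pos: [421.5, 133.6, 102.1]
ee_rot: [[-0.302, 0.953, -0.0], [0.953, 0.302, -0.001], [-0.001, -0.0, -1.0]]
ft_force: [-0.2, 0.2, -2.4]
grip_width: 58.2
grasp_force: 55.0
105 [421.1 133.6] [422.6 128.9  53.   85.7  16.3] long axis deg 106.5 eq sides [52.5 84. ] 15006
110 [420.4 136. ] [421.8 131.5  51.1  82.6  16.3] long axis deg 106.5 eq sides [50.6 81. ] 15006
115 [419.6 138.5] [421.  134.1  49.2  79.6  16.3] long axis deg 106.5 eq sides [48.7 78. ] 15006
t 4.875 tcp [421.1 133.6 101.6] ang 17.6 w 57.8 F [-0.3  0.  -2.2] q7 -0.81 | shift [-0.4145  0.0617  0.0018] turn 0.307 alt -2.835
```

View pics/w2.png

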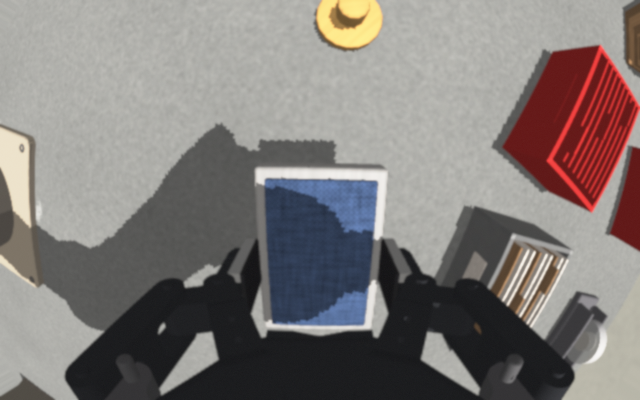

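Pad is held, centred between the pads (felt at 265–385 × 180–325).

```bash
python3 -m inch '[[-0.4145,0.064,-0.02,0.293,0.05],[-0.4145,0.064,-0.02,0.293,0.05],[-0.4145,0.064,-0.02,0.293,0.05],[-0.4145,0.064,-0.02,0.293,0.05],[-0.4145,0.064,-0.02,0.293,0.05],[-0.4145,0.064,-0.02,0.293,0.05],[-0.4145,0.064,-0.02,0.293,0.05],[-0.4145,0.064,-0.02,0.293,0.05]]'
python3 -m inch '[[0,0,0,0,0.05],[0,0,0,0,0.05],[0,0,0,0,0.05]]' >/dev/null
python3 - <<'E'
from h import *
d=grab('wrist','w3'); go([607,-242.5,6],0.8)
t=grab('top','top1')
E
```

```text
time_s: 5.88
eef_pos: [607.4, -246.4, 119.5]
ee_rot: [[-0.007, 1.0, -0.002], [1.0, 0.007, -0.002], [-0.002, -0.002, -1.0]]
ft_force: [-0.8, 0.9, -1.1]
grip_width: 58.1
grasp_force: 55.0
t 6.3 tcp [ 607.9 -240.5  122.4] ang 0.9 w 58.0 F [-1.4 -0.4 -1.2] q7 -0.14 | shift [-0.002  -0.0009  0.1164] turn 0.002 alt -3.14
```

View pics/w3.png

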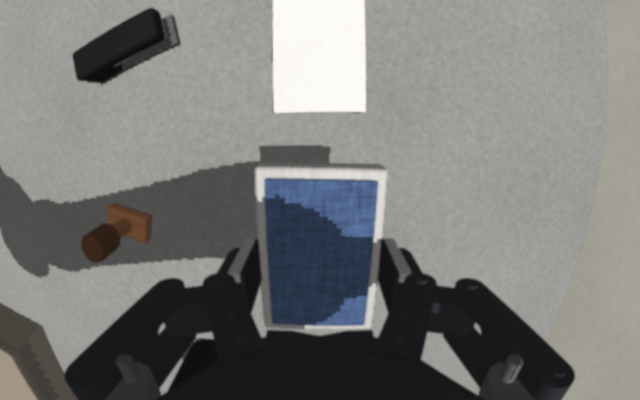

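Pile's near edge runs from (274,111) to (366,111); the held pad is square to it.

```bash
cat > edge.py <<'E'
from h import *
def cross(a,th): # first index where a crosses th (subpixel)
    i=np.nonzero((a[:-1]-th)*(a[1:]-th)<0)[0]; return [k+(th-a[k])/(a[k+1]-a[k]) for k in i]
def line(d,P,h):
    W=ray(d,np.array(P),h)[:,:2].astype(np.float32); vx,vy,x,y=cv2.fitLine(W,cv2.DIST_HUBER,0,.01,.01).ravel(); a=np.degrees(np.arctan2(vy,vx))
    return round(float(a)%180,2),W.mean(0).round(1)
E
python3 - <<'E'
from edge import *
d=dict(np.load('pics/w3.npz')); g=d['frame'].astype(float)[...,0]; h=12
L=[(cross(g[v,255:300],185)[0]+255,v) for v in range(8,105)]
Rr=[(cross(g[v,345:390],185)[0]+345,v) for v in range(8,105)]
N=[(u,cross(g[95:130,u],185)[0]+95) for u in range(280,360)]
for n,P in(('left',L),('right',Rr),('near',N)): print(n,line(d,P,h))
for k in('top0','top1'):
    d=dict(np.load(f'pics/{k}.npz')); g=d['frame'].astype(float)[...,0]
    th=140
    A=[(cross(g[v,335:360],th)[0]+335,v) for v in range(183,203)]
    Bq=[(cross(g[v,375:395],th)[0]+375,v) for v in range(183,203)]
    C=[(u,cross(g[170:190,u],th)[0]+170) for u in range(350,380)]
    D=[(u,cross(g[197:220,u],th)[0]+197) for u in range(350,380)]
    for n,P in(('+y',A),('-y',Bq),('far',C),('near',D)): print(k,n,line(d,P,h))
go([607,-242.5,6],0.8)
E
```

```text
Traceback (most recent call last):
IndexError: list index out of range
```

```bash
python3 - <<'E'
from edge import *
d=dict(np.load('pics/w3.npz')); g=d['frame'].astype(float)[...,0]; h=12
print(g[50,262:285:2],g[50,355:375:2],g[100:125:2,320])
def tc(a,o,th): 
    c=cross(a,th); return c[0]+o if c else None
L=[(x,v) for v in range(8,105) if (x:=tc(g[v,255:300],255,205))]
Rr=[(x,v) for v in range(8,105) if (x:=tc(g[v,345:390],345,205))]
N=[(u,x) for u in range(280,360) if (x:=tc(g[95:130,u],95,205))]
for n,P in(('left',L),('right',Rr),('near',N)): print(n,len(P),line(d,P,h))
for k in('top0','top1'):
    d=dict(np.load(f'pics/{k}.npz')); g=d['frame'].astype(float)[...,0]
    if k=='top0': print(g[193,335:395:4])
    th=145
    A=[(x,v) for v in range(183,203) if (x:=tc(g[v,335:360],335,th))]
    Bq=[(x,v) for v in range(183,203) if (x:=tc(g[v,375:395],375,th))]
    C=[(u,x) for u in range(350,380) if (x:=tc(g[170:190,u],170,th))]
    D=[(u,x) for u in range(350,380) if (x:=tc(g[197:220,u],197,th))]
    for n,P in(('+y',A),('-y',Bq),('far',C),('near',D)): print(k,n,len(P),line(d,P,h) if P else '')
E
```

```text
[161. 159. 157. 161. 156. 163. 247. 252. 253. 252. 252. 252.] [252. 252. 253. 253. 251. 219. 157. 153. 153. 151.] [252. 253. 253. 252. 253. 248. 182. 156. 155. 153. 153. 158. 162.]
left 96 (91.36, array([ 568.1, -125.8], dtype=float32))
right 94 (91.28, array([ 643. , -125.7], dtype=float32))
near 80 (1.65, array([ 606.7, -172.6], dtype=float32))
[108. 108. 112. 201. 212. 216. 215. 207. 211. 207. 210. 212. 140. 108.
 104.]
top0 +y 19 (1.82, array([605.7, -66.7], dtype=float32))
top0 -y 20 (1.48, array([ 605.5, -173.8], dtype=float32))
top0 far 30 (91.34, array([ 643.9, -121.3], dtype=float32))
top0 near 30 (91.45, array([ 567.7, -120.2], dtype=float32))
top1 +y 20 (1.73, array([605. , -66.4], dtype=float32))
top1 -y 20 (1.46, array([ 605.5, -174.2], dtype=float32))
top1 far 27 (91.37, array([ 644.2, -117.7], dtype=float32))
top1 near 30 (91.3, array([ 567.4, -120.2], dtype=float32))
```

```bash
python3 - <<'E'
from edge import *
d=dict(np.load('pics/w3.npz'))
p=ray(d,[[257,168],[386,168],[264,330],[372,331],[265,180],[378,182],[270,324],[366,325]],133.4); print(p[:,:2].round(1).tolist())
go([608.6,-242.7,8],1.4)
E
```

```text
[[579.6, -195.5], [636.2, -194.7], [577.5, -285.8], [637.5, -285.7], [583.0, -200.9], [633.0, -201.1], [581.2, -281.1], [633.6, -281.0]]
t 6.35 tcp [ 607.9 -240.8  122.5] ang 0.9 w 58.1 F [ 0.5  0.4 -1.5] q7 -0.14 | shift [-0.0019  0.0007  0.1145] turn -0.009 alt 3.132
```

```bash
python3 -m inch '[[-0.002,0.0007,0.05,-0.009,0.05],[-0.002,0.0007,0.09,-0.009,0.05],[-0.002,0.0007,0.108,-0.009,0.05],[-0.002,0.0007,0.114,-0.009,0.05],[-0.002,0.0007,0.117,-0.009,0.05],[-0.002,0.0007,0.119,-0.009,0.05],[-0.002,0.0007,0.119,-0.009,0.05],[-0.002,0.0007,0.119,-0.009,0.05]]'
python3 -c "
from h import *
go([608.6,-242.7,3],1.4)"
```

```text
time_s: 7.35
eef_pos: [609.0, -243.7, 3.9]
ee_rot: [[-0.023, 1.0, 0.001], [1.0, 0.023, -0.0], [-0.0, 0.001, -1.0]]
ft_force: [0.2, 0.7, -2.3]
grip_width: 57.9
grasp_force: 55.0
t 7.35 tcp [ 609.  -243.7    3.9] ang 1.3 w 57.9 F [ 0.2  0.7 -2.3] q7 -0.22 | shift [ 0.001  -0.0004  0.0009] turn -0.002 alt 3.14
```

```bash
python3 -m inch '[[0.001,0,0.0005,0,0.05],[0.001,0,0.0015,0,0.05],[0.001,0,0.0015,0,0.05],[0.001,0,0.0015,0,0.07],[0.001,0,0.0015,0,0.085],[0.001,0,0.0015,0,0.085],[0.001,0,0,0,0.085],[0.001,0,-0.03,0,0.085]]'
python3 -m inch '[[0,0,-0.06,0,0.085],[0,0,-0.12,0,0.085],[0,0,-0.12,0,0.085],[0,0,-0.12,0,0.085]]'
python3 - <<'E'
from h import *
d=grab('wrist','w4'); f=d['frame'].astype(int); m=win(d,200,440,60,340)&(f[...,2]-f[...,0]>20)
print(*rect(d,m,16)); 
v,u=np.nonzero(m); print(u.min(),u.max(),v.min(),v.max())
go([412,-276,130],-14.5)
E
```

```text
time_s: 8.35
eef_pos: [606.7, -242.1, 31.5]
ee_rot: [[-0.023, 1.0, -0.005], [1.0, 0.023, 0.001], [0.001, -0.005, -1.0]]
ft_force: [-0.1, 1.0, 0.6]
grip_width: 84.7
grasp_force: 0.0
time_s: 8.85
eef_pos: [608.1, -242.7, 153.1]
ee_rot: [[-0.023, 1.0, -0.001], [1.0, 0.023, -0.0], [-0.0, -0.001, -1.0]]
ft_force: [-0.2, -0.1, -0.7]
grip_width: 85.1
grasp_force: 0.0
[ 608.8 -240.4] [ 608.7 -241.9   79.    49.    89.9] long axis deg 90.6 eq sides [48.3 78.7] 4234
294 348 141 223
t 8.9 tcp [ 607.6 -242.6  152.1] ang 1.3 w 85.0 F [-1.  -1.3 -0.6] q7 -0.11 | shift [-0.0289 -0.1963  0.0226] turn 0.276 alt -2.866
```

View pics/w4.png

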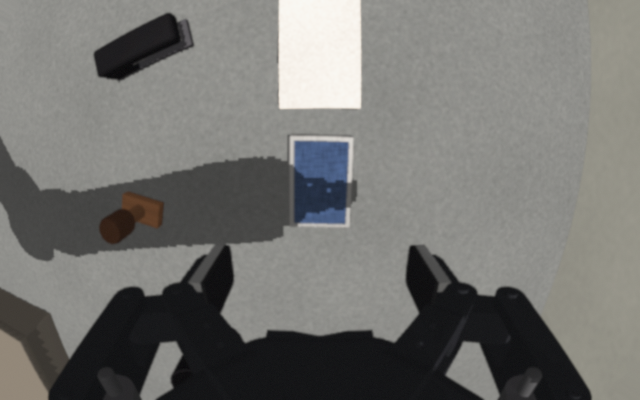

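Pad lies in line with the pile (felt 294–348 × 141–223, small gap to the pile edge at row 108). Now the stamp.

```bash
python3 -m inch '[[-0.029,-0.1965,0.02,-0.396,0.085],[-0.029,-0.1965,0.02,-0.396,0.085],[-0.029,-0.1965,0.02,-0.396,0.085],[-0.029,-0.1965,0.02,-0.396,0.085],[-0.029,-0.1965,0.02,-0.396,0.085],[-0.029,-0.1965,0.02,-0.396,0.085],[-0.029,-0.1965,0.02,-0.396,0.085],[-0.029,-0.1965,0.02,-0.396,0.085]]'
python3 - <<'E'
from h import *
go([411.7,-276,39],24)
d=grab('wrist','w5')
E
```

```text
time_s: 9.9
eef_pos: [413.9, -275.5, 133.3]
ee_rot: [[-0.408, 0.913, 0.001], [0.913, 0.408, 0.0], [-0.0, 0.001, -1.0]]
ft_force: [-0.8, 0.3, 0.8]
grip_width: 84.7
grasp_force: 0.0
t 9.9 tcp [ 413.9 -275.5  133.3] ang 24.1 w 84.7 F [-0.8  0.3  0.8] q7 0.25 | shift [ 0.0004 -0.0022  0.0943] turn 0.001 alt -3.14
```

View pics/w5.png

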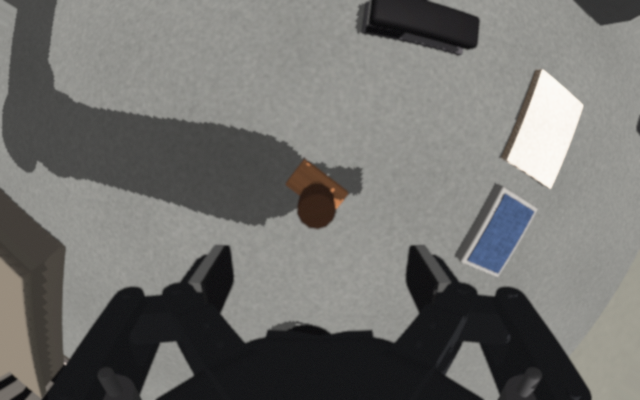

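Handle at (317,205), between the fingers; clear to descend.

```bash
python3 - <<'E'
from h import *
d=dict(np.load('pics/w5.npz')); print(ray(d,[[317,204.5]],74))
E
python3 -m inch '[[0.0004,-0.0015,0.05,0,0.085],[0.0004,-0.0015,0.08,0,0.085],[0.0004,-0.0015,0.093,0,0.085],[0.0004,-0.0015,0.093,0,0.085],[0.0004,-0.0015,0.093,0,0.015],[0.0004,-0.0015,0.093,0,0.015],[0.0004,-0.0015,0.093,0,0.015],[0.0004,-0.0015,0.093,0,0.015]]' 30
python3 -m inch '[[0,0,0,0,0.015],[0,0,0,0,0.015],[0,0,0,0,0.015],[0,0,0,0,0.015]]' 30
python3 -c "
from h import *
go([608.7,-242.2,140],-50.1)"
```

```text
[[ 409.9197289  -271.31147083   74.        ]]
time_s: 10.95
eef_pos: [411.7, -276.6, 40.9]
ee_rot: [[-0.407, 0.914, 0.001], [0.914, 0.407, -0.001], [-0.001, 0.0, -1.0]]
ft_force: [-0.5, -0.2, 5.8]
grip_width: 27.2
grasp_force: 29.4
time_s: 11.45
eef_pos: [411.7, -276.6, 40.9]
ee_rot: [[-0.407, 0.914, 0.001], [0.914, 0.407, -0.001], [-0.001, 0.0, -1.0]]
ft_force: [0.0, -0.4, 6.5]
grip_width: 26.9
grasp_force: 29.6
t 11.45 tcp [ 411.7 -276.6   40.9] ang 24.0 w 26.9 F [ 0.  -0.4  6.5] q7 0.07 | shift [-0.0489  0.194  -0.099 ] turn 1.293 alt -1.848
```

```bash
python3 -m inch '[[0,0,-0.03,0,0.015],[0,0,-0.08,0,0.015],[-0.049,0.194,-0.099,1.293,0.015],[-0.049,0.194,-0.099,1.293,0.015],[-0.049,0.194,-0.099,1.293,0.015],[-0.049,0.194,-0.099,1.293,0.015],[-0.049,0.194,-0.099,1.293,0.015],[-0.049,0.194,-0.099,1.293,0.015]]'
python3 -m inch '[[0,0,0,0.06,0.015],[0,0,0,0.12,0.015],[0,0,0,0.15,0.015],[0,0,0,0.15,0.015],[0,0,0,0.15,0.015]]' >/dev/null
python3 - <<'E'
from h import *
d=grab('wrist','w6'); go([608.7,-242.2,65],-50.1)
E
```

```text
time_s: 12.45
eef_pos: [608.2, -241.6, 138.7]
ee_rot: [[0.653, 0.757, -0.001], [0.757, -0.653, 0.001], [-0.0, -0.001, -1.0]]
ft_force: [0.4, 0.0, -0.0]
grip_width: 27.2
grasp_force: 30.0
t 13.125 tcp [ 608.4 -242.1  139.2] ang -49.0 w 27.5 F [-0.5 -0.1 -1. ] q7 -0.84 | shift [0.0001 0.0003 0.0742] turn 0.019 alt -3.123
```

View pics/w6.png

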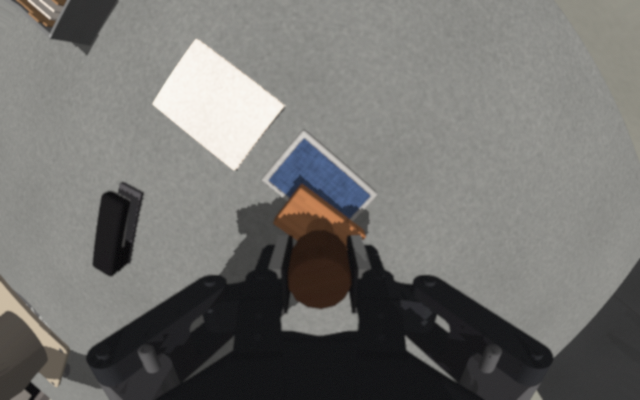

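Stamp held upright with base edge (303,184)–(364,236) parallel to the pad's edge (304,132)–(375,193); checking alignment numerically.

```bash
python3 - <<'E'
from h import *
d=dict(np.load('pics/w6.npz'))
p=ray(d,[[276,218],[303,184],[365,236]],112.3)[:,:2]; print(p.round(1).tolist(),np.linalg.norm(p[1]-p[0]),np.linalg.norm(p[2]-p[1]),np.degrees(np.arctan2(*(p[2]-p[1])[::-1])),'centre',(p[0]+p[2])/2)
q=ray(d,[[304,132],[375,193],[264,181]],14)[:,:2]; print(q.round(1).tolist(),np.degrees(np.arctan2(*(q[1]-q[0])[::-1])),'far end gap', )
f=d['frame'][170:250,250:390];cv2.imwrite('pics/w6c.png',cv2.resize(f,None,fx=5,fy=5,interpolation=2)[:,:,::-1])
E
```

```text
[[597.5, -218.0], [623.7, -216.8], [623.4, -265.6]] 26.220234385240875 48.797308963320454 -90.32983525642393 centre [ 610.47824205 -241.78937488]
[[637.3, -199.7], [637.7, -283.7], [580.5, -200.5]] -89.70359191739622 far end gap
```

View pics/w6c.png

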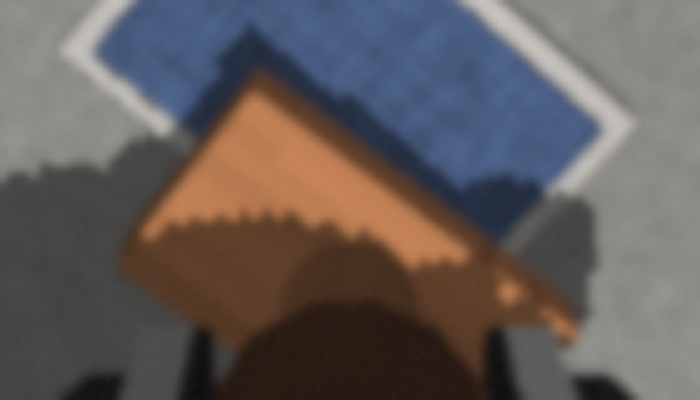

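```bash
python3 -m inch '[[0,0,0.04,0.01,0.015],[0,0,0.065,0.01,0.015],[0,0,0.075,0.01,0.015],[0,0,0.079,0.01,0.015],[0,0,0.081,0.01,0.015],[0,0,0.0815,0.01,0.015],[0,0,0.0815,0.01,0.015]]'
python3 -c "
from h import *
go([608.7,-242.2,57],-50.1)"
```

```text
time_s: 14.0
eef_pos: [608.9, -242.2, 58.5]
ee_rot: [[0.762, 0.648, 0.001], [0.648, -0.762, -0.0], [0.001, 0.001, -1.0]]
ft_force: [0.6, -0.3, 0.3]
grip_width: 27.3
grasp_force: 30.0
t 14.0 tcp [ 608.9 -242.2   58.5] ang -49.6 w 27.3 F [ 0.6 -0.3  0.3] q7 -0.89 | shift [-0.0001 -0.0001  0.0015] turn 0.008 alt -3.133
```

```bash
python3 -m inch '[[0,0,0.0007,0,0.015],[0,0,0.0013,0,0.015],[0,0,0.0013,0,0.015]]'
python3 -m inch '[[0,0,0,0,0.035],[0,0,0,0,0.05],[0,0,0,0,0.06],[0,0,0,0,0.06],[0,0,-0.03,0,0.07],[0,0,-0.07,0,0.085],[0,0,-0.11,0,0.085],[0,0,-0.11,0,0.085]]'
python3 - <<'E'
from h import *
go([430.3,-105.7,150],-74)
s=grab('scene','s1')
cv2.imwrite('pics/s1c.png',cv2.resize(s['frame'][60:260,220:460],None,fx=3,fy=3)[:,:,::-1])
E
```

```text
time_s: 14.38
eef_pos: [608.7, -242.2, 57.0]
ee_rot: [[0.762, 0.648, 0.0], [0.648, -0.762, -0.0], [0.0, 0.001, -1.0]]
ft_force: [-0.6, 0.2, 3.4]
grip_width: 27.4
grasp_force: 30.4
time_s: 15.38
eef_pos: [611.0, -242.6, 170.3]
ee_rot: [[0.762, 0.648, 0.007], [0.648, -0.762, -0.002], [0.004, 0.006, -1.0]]
ft_force: [0.6, 0.2, -0.2]
grip_width: 85.0
grasp_force: 0.0
t 15.375 tcp [ 611.  -242.6  170.3] ang -49.6 w 85.0 F [ 0.6  0.2 -0.2] q7 -0.83 | shift [-0.0491 -0.2214  0.0187] turn 0.425 alt -2.716
```

View pics/s1c.png

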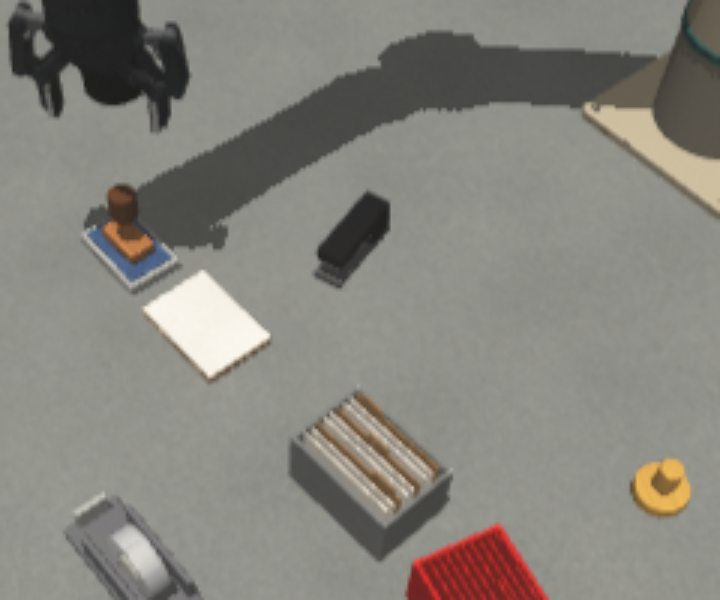

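Stamp stands upright at the middle of the pad. Next the stapler (black, steel tongue at its far end).

```bash
python3 -m inch '[[-0.0475,-0.2196,0.017,0.425,0.085],[-0.0475,-0.2196,0.017,0.425,0.085],[-0.0475,-0.2196,0.017,0.425,0.085],[-0.0475,-0.2196,0.017,0.425,0.085],[-0.0475,-0.2196,0.017,0.425,0.085],[-0.0475,-0.2196,0.017,0.425,0.085],[-0.0475,-0.2196,0.017,0.425,0.085],[-0.0475,-0.2196,0.017,0.425,0.085]]'
python3 - <<'E'
from h import *
d=grab('wrist','w7'); go([430.3,-105.7,6],-74)
E
```

```text
time_s: 16.42
eef_pos: [430.6, -106.1, 149.3]
ee_rot: [[0.961, 0.275, 0.0], [0.275, -0.961, 0.0], [0.0, -0.0, -1.0]]
ft_force: [-0.2, -0.5, -0.3]
grip_width: 85.1
grasp_force: 0.0
t 16.475 tcp [ 430.5 -106.   149.3] ang -74.0 w 85.0 F [ 0.7 -0.1  0.7] q7 -1.41 | shift [-1.000e-04 -3.000e-04  1.433e-01] turn -0.0 alt 3.141
```

View pics/w7.png

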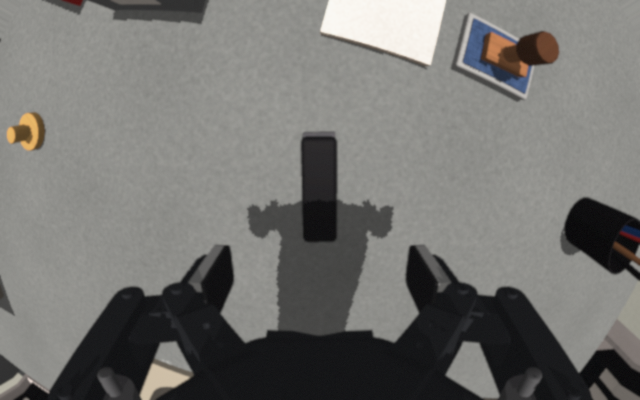

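```bash
python3 - <<'E'
from h import *
d=dict(np.load('pics/w7.npz')); s=status.observe(); R=np.array(s['ee_rot']);p=np.array(s['eef_pos'])
print('cam tool',(R.T@(d['pose'][:3,3]-p)).round(1))
for uv,h in(((319,131.5),0),((319,131.5),10),((319,138),46),((319,241),46),((319,241),40),((319,241),0)):
    q=ray(d,[uv],h)[0]; print(uv,h,q.round(1),(R.T@(q-p)).round(1))
E
```

```text
cam tool [  71.4    0.8 -142.7]
(319, 131.5) 0 [477.  -92.8   0. ] [4.830e+01 1.000e-01 1.493e+02]
(319, 131.5) 10 [477.8 -92.6  10. ] [4.910e+01 1.000e-01 1.393e+02]
(319, 138) 46 [475.5 -93.3  46. ] [ 46.8   0.2 103.3]
(319, 241) 46 [ 390.  -117.6   46. ] [-42.1   0.  103.3]
(319, 241) 40 [ 387.3 -118.3   40. ] [-44.9   0.  109.3]
(319, 241) 0 [ 369.5 -123.3    0. ] [-6.340e+01 -1.000e-01  1.493e+02]
```

Stapler is aligned and centred (column 319, rows 131–241); its centre is within 1 mm of the tool. Grasp.

```bash
python3 -m inch '[[0.001,0,0.06,0,0.085],[0.001,0,0.11,0,0.085],[0.001,0,0.135,0,0.085],[0.001,0,0.142,0,0.085],[0.001,0,0.142,0,0.02],[0.001,0,0.142,0,0.02],[0.001,0,0.142,0,0.02],[0.001,0,0.142,0,0.02]]' 40
python3 -m inch '[[0,0,0,0,0.02],[0,0,0,0,0.02],[0,0,0,0,0.02]]' 
python3 -c "
from h import *
go([602.8,-7.6,150],-88.6)"
```

```text
time_s: 17.48
eef_pos: [431.5, -105.5, 8.3]
ee_rot: [[0.961, 0.276, 0.001], [0.276, -0.961, -0.001], [0.001, 0.001, -1.0]]
ft_force: [-0.8, -0.1, 5.9]
grip_width: 29.7
grasp_force: 39.8
time_s: 17.85
eef_pos: [431.5, -105.5, 8.3]
ee_rot: [[0.961, 0.276, 0.001], [0.276, -0.961, -0.001], [0.001, 0.001, -1.0]]
ft_force: [0.6, 0.5, 6.3]
grip_width: 29.9
grasp_force: 39.9
t 17.85 tcp [ 431.5 -105.5    8.3] ang -74.0 w 29.9 F [0.6 0.5 6.3] q7 -2.01 | shift [ 0.1918 -0.0467 -0.1415] turn 0.255 alt -2.886
```

```bash
python3 -m inch '[[0,0,-0.04,0,0.02],[0,0,-0.1,0,0.02],[0,0,-0.1415,0,0.02],[0.192,-0.0467,-0.1415,0.255,0.02],[0.192,-0.0467,-0.1415,0.255,0.02],[0.192,-0.0467,-0.1415,0.255,0.02],[0.192,-0.0467,-0.1415,0.255,0.02],[0.192,-0.0467,-0.1415,0.255,0.02]]'
python3 -m inch '[[0,0,0,0,0.02],[0,0,0,0,0.02]]' >/dev/null
python3 - <<'E'
from h import *
d=grab('wrist','w8'); go([602.8,-7.6,12],-88.6)
E
```

```text
time_s: 18.85
eef_pos: [601.9, -6.9, 148.4]
ee_rot: [[1.0, 0.026, -0.002], [0.026, -1.0, -0.0], [-0.002, 0.0, -1.0]]
ft_force: [-0.7, -0.3, -1.2]
grip_width: 29.5
grasp_force: 40.4
t 19.15 tcp [601.8  -8.6 149.1] ang -88.6 w 29.4 F [ 0.2  0.  -0.9] q7 -2.03 | shift [ 0.0011 -0.0011  0.1371] turn -0.001 alt 3.141
```

View pics/w8.png

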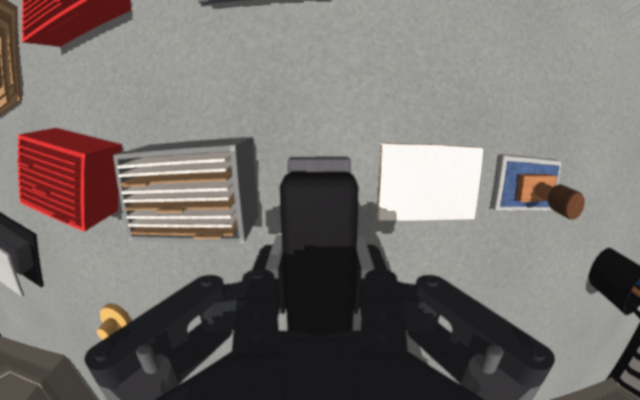

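Stapler held straight between box (right wall ≈ col 240–257) and pile (left edge ≈ col 380). That was picture 15, one over the allowed 14: I miscounted, and will view no more and check by numbers only.

```bash
python3 - <<'E'
from h import *
d=dict(np.load('pics/w8.npz')); z=d['range_z'];K=d['mtx'];v,u=np.mgrid[:400,:640]
qx,qy=(u-K[0,2])/K[0,0],(v-K[1,2])/K[1,1]; r=np.hypot(qx,qy)+1e-9; s=np.tan(r)/r
P=np.stack([qx*s*z,qy*s*z,z],-1)@d['pose'][:3,:3].T+d['pose'][:3,3]
m=win(d,105,262,130,248)&(z>0); W=P[m]
w=W[(W[:,2]>15)&(W[:,2]<55)&(W[:,1]<70)]; print('wall',len(w),np.percentile(w[:,1],[10,50,90]).round(1),w[:,0].min(),w[:,0].max())
t=W[(W[:,2]>58)]; print('top',len(t),np.percentile(t,[1,99],axis=0).round(1))
m=win(d,370,500,135,225)&(d['frame'][...,0]>225); c=P[m]; print('cards',np.nanpercentile(c,[1,50,99],axis=0).round(1)); print(*rect(d,m,12))
m=win(d,275,365,150,260)&(z>0)&(P[...,2]>100);c=P[m];print('stapler',np.percentile(c,[1,50,99],axis=0).round(1))
t0=dict(np.load('pics/top0.npz'));Wt=pts(t0)[165:215,255:315].reshape(-1,3);Wt=Wt[(Wt[:,2]>25)];print('top0 box',np.nanpercentile(Wt,[1,50,99],axis=0).round(1))
g=t0['frame'].astype(int)[192,255:315].sum(1)//3; print(g.tolist())
E
```

```text
wall 1351 [52.5 54.4 66.1] 564.313187200801 645.0207222319298
top 8537 [[562.4  53.   58.2]
 [643.  167.7  78.2]]
cards [[ 569.2 -170.8    9.7]
 [ 607.8 -116.5   11.9]
 [ 641.9  -67.6   13.5]]
[ 607.2 -117.8] [ 605.5 -119.5   74.8  105.1    1.3] long axis deg 86.1 eq sides [ 72.4 103. ] 7018
stapler [[611.9 -27.6 147.1]
 [634.9  -8.3 183. ]
 [649.    9.5 184.9]]
top0 box [[559.   52.8  28.2]
 [598.4 110.   61.7]
 [640.5 166.   77.9]]
[98, 103, 105, 101, 105, 103, 109, 104, 73, 61, 77, 76, 77, 74, 77, 73, 76, 77, 71, 76, 76, 78, 79, 70, 66, 66, 65, 64, 66, 62, 68, 69, 73, 71, 67, 68, 70, 77, 72, 64, 71, 66, 70, 73, 75, 66, 73, 85, 85, 60, 68, 96, 106, 103, 105, 102, 105, 103, 103, 105]
```

```bash
python3 -m inch '[[0.0012,-0.0012,0.05,0,0.02],[0.0012,-0.0012,0.1,0,0.02],[0.0012,-0.0012,0.125,0,0.02],[0.0012,-0.0012,0.133,0,0.02],[0.0012,-0.0012,0.137,0,0.02],[0.0012,-0.0012,0.139,0,0.02],[0.0012,-0.0012,0.139,0,0.02],[0.0012,-0.0012,0.139,0,0.02]]'
python3 -c "
from h import *
go([603,-7.4,8.3],-88.6)"
```

```text
time_s: 20.15
eef_pos: [604.3, -6.2, 10.7]
ee_rot: [[1.0, 0.025, 0.001], [0.025, -1.0, -0.0], [0.001, 0.0, -1.0]]
ft_force: [0.8, 0.1, -0.4]
grip_width: 29.3
grasp_force: 40.3
t 20.15 tcp [604.3  -6.2  10.7] ang -88.6 w 29.3 F [ 0.8  0.1 -0.4] q7 -2.15 | shift [-0.0013  0.0012  0.0024] turn 0.0 alt -3.141
```

```bash
python3 -m inch '[[-0.001,0.001,0.0012,0,0.02],[-0.001,0.001,0.002,0,0.02],[-0.001,0.001,0.002,0,0.02],[-0.001,0.001,0.002,0,0.035],[-0.001,0.001,0.002,0,0.045],[-0.001,0.001,0.002,0,0.05],[-0.001,0.001,0.002,0,0.05]]'
python3 -m inch '[[0,0,-0.03,0,0.05],[0,0,-0.09,0,0.06],[0,0,-0.15,0,0.085],[0,0,-0.15,0,0.085],[0,0,-0.15,0,0.085],[0,0,-0.15,0,0.085]]'
python3 - <<'E'
from h import *
d=grab('wrist','w9'); f=d['frame'].astype(int); m=win(d,260,380,80,260)&(f.max(-1)<60)
print(*rect(d,m,44)); v,u=np.nonzero(m); print(u.min(),u.max(),v.min(),v.max())
go([400.2,274,150],-60)
E
```

```text
time_s: 21.02
eef_pos: [602.9, -7.1, 8.0]
ee_rot: [[1.0, 0.025, 0.0], [0.025, -1.0, 0.0], [0.0, -0.0, -1.0]]
ft_force: [0.1, -0.1, 0.4]
grip_width: 50.1
grasp_force: 0.0
time_s: 21.78
eef_pos: [601.7, -7.5, 156.5]
ee_rot: [[1.0, 0.025, -0.003], [0.025, -1.0, -0.0], [-0.003, 0.0, -1.0]]
ft_force: [-0.7, 0.2, 0.2]
grip_width: 85.3
grasp_force: 0.0
[604.4  -7.8] [603.8  -7.9  91.9  30.8   1.4] long axis deg -178.1 eq sides [28.8 91.2] 3458
260 337 135 238
t 21.825 tcp [601.8  -7.4 156.5] ang -88.6 w 84.7 F [0.4 0.1 0.6] q7 -2.03 | shift [-0.1945 -0.2863  0.0071] turn -0.499 alt 2.643
```

```bash
python3 -m inch '[[-0.1945,-0.2863,0.007,-0.5,0.085],[-0.1945,-0.2863,0.007,-0.5,0.085],[-0.1945,-0.2863,0.007,-0.5,0.085],[-0.1945,-0.2863,0.007,-0.5,0.085],[-0.1945,-0.2863,0.007,-0.5,0.085],[-0.1945,-0.2863,0.007,-0.5,0.085],[-0.1945,-0.2863,0.007,-0.5,0.085],[-0.1945,-0.2863,0.007,-0.5,0.085]]'
python3 -m inch '[[0,0,0,0,0.085],[0,0,0,0,0.085]]' >/dev/null
python3 - <<'E'
from h import *
d=grab('wrist','w10'); f=d['frame'].astype(int); m=(f[...,0]-f[...,2]>60)&(f[...,1]-f[...,2]>35)&win(d,220,420,60,330)
n,l,s,c=cv2.connectedComponentsWithStats(m.astype(np.uint8)); i=1+np.argmax(s[1:,4]); print(s[i],c[i])
v,u=np.nonzero(l==i); W=ray(d,np.c_[u,v],14)[:,:2]
H=cv2.convexHull(W.astype(np.float32)); print('enclosing',cv2.minEnclosingCircle(H))
# disc: far half of the blob unaffected by the knob (knob leans away from camera => toward larger rows)
vv=v<np.percentile(v,60); b=[]
for a in range(u.min(),u.max()+1):
    k=v[u==a]; b.append((a,k.min()))
Wb=ray(d,np.array(b),14)[:,:2]; A=np.c_[2*Wb,np.ones(len(Wb))]; x=np.linalg.lstsq(A,(Wb**2).sum(1),rcond=None)[0]; print('circle',x[:2],np.sqrt(x[2]+x[0]**2+x[1]**2))
z=d['range_z'];K=d['mtx'];vv,uu=np.mgrid[:400,:640]
qx,qy=(uu-K[0,2])/K[0,0],(vv-K[1,2])/K[1,1]; r=np.hypot(qx,qy)+1e-9; sc=np.tan(r)/r
P=np.stack([qx*sc*z,qy*sc*z,z],-1)@d['pose'][:3,:3].T+d['pose'][:3,3]
c=P[(l==i)&(z>0)]; k=c[c[:,2]>40]; print('knob top',len(k),np.percentile(k,[2,50,98],axis=0).round(1))
go([400.2,274,18],-60)
E
```

```text
time_s: 22.82
eef_pos: [401.4, 273.3, 150.3]
ee_rot: [[0.866, 0.501, -0.001], [0.501, -0.866, -0.002], [-0.002, 0.001, -1.0]]
ft_force: [1.3, 0.5, 0.2]
grip_width: 85.0
grasp_force: 0.0
[ 290  158   53   51 2064] [316.32073643 183.02664729]
enclosing ((400.776123046875, 275.5144348144531), 24.87327003479004)
circle [400.96295501 275.7438789 ] 24.058341186835833
knob top 502 [[390.8 266.3  41.4]
 [400.9 275.8  44.7]
 [410.  285.1  46.1]]
t 23.125 tcp [401.8 273.4 150.9] ang -60.0 w 85.0 F [ 0.4 -0.6  0.1] q7 -2.3 | shift [-0.0011 -0.0014  0.1329] turn -0.001 alt 3.141
```

```bash
python3 -m inch '[[0.0003,-0.0024,0.05,0,0.085],[0.0003,-0.0024,0.1,0,0.07],[0.0003,-0.0024,0.122,0,0.06],[0.0003,-0.0024,0.13,0,0.06],[0.0003,-0.0024,0.132,0,0.06],[0.0003,-0.0024,0.132,0,0.06],[0.0003,-0.0024,0.132,0,0.01],[0.0003,-0.0024,0.132,0,0.01]]' 40
python3 -m inch '[[0,0,0,0,0.01],[0,0,0,0,0.01],[0,0,0,0,0.01],[0,0,0,0,0.01]]' 40
python3 -c "
from h import *
go([605.6,-120.2,120],-60)"
```

```text
time_s: 24.12
eef_pos: [400.8, 276.6, 19.6]
ee_rot: [[0.866, 0.501, 0.001], [0.501, -0.866, 0.001], [0.001, -0.0, -1.0]]
ft_force: [-0.4, 0.8, 0.1]
grip_width: 24.2
grasp_force: 0.0
time_s: 24.62
eef_pos: [400.8, 276.4, 19.7]
ee_rot: [[0.866, 0.501, 0.001], [0.501, -0.866, 0.0], [0.001, 0.001, -1.0]]
ft_force: [0.1, -0.9, 4.8]
grip_width: 20.3
grasp_force: 38.9
t 24.625 tcp [400.8 276.4  19.7] ang -60.0 w 20.3 F [ 0.1 -0.9  4.8] q7 -2.55 | shift [-0.0212  0.4459 -0.1001] turn 0.001 alt -3.141
```

```bash
python3 -m inch '[[0,0,-0.03,0,0.01],[0,0,-0.08,0,0.01],[0,0,-0.12,0,0.01],[0,0,-0.12,0,0.01]]'
python3 -m inch '[[-0.0212,0.446,0,0,0.01],[-0.0212,0.446,0,0,0.01],[-0.0212,0.446,0,0,0.01],[-0.0212,0.446,0,0,0.01],[-0.0212,0.446,0,0,0.01],[-0.0212,0.446,0,0,0.01],[-0.0212,0.446,0,0,0.01],[-0.0212,0.446,0,0,0.01]]'
python3 -m inch '[[0,0,0,0,0.01],[0,0,0,0,0.01],[0,0,0,0,0.01]]' >/dev/null
python3 -c "
from h import *
go([605.6,-120.2,32.5],-60)"
```

```text
time_s: 25.12
eef_pos: [401.7, 277.5, 141.4]
ee_rot: [[0.866, 0.5, 0.004], [0.5, -0.866, 0.003], [0.005, -0.001, -1.0]]
ft_force: [0.3, 0.6, -3.5]
grip_width: 20.1
grasp_force: 40.0
time_s: 26.12
eef_pos: [605.3, -127.4, 136.0]
ee_rot: [[0.87, 0.493, -0.003], [0.493, -0.87, -0.004], [-0.004, 0.002, -1.0]]
ft_force: [-0.9, 0.7, -3.2]
grip_width: 20.8
grasp_force: 40.1
t 26.5 tcp [ 605.  -118.2  139. ] ang -59.8 w 20.6 F [ 0.3 -0.  -2.4] q7 -1.45 | shift [-0.0005  0.0021  0.1065] turn 0.004 alt -3.137
```

```bash
python3 -m inch '[[-0.0005,0.002,0.05,0.004,0.01],[-0.0005,0.002,0.085,0.004,0.01],[-0.0005,0.002,0.098,0.004,0.01],[-0.0005,0.002,0.102,0.004,0.01],[-0.0005,0.002,0.104,0.004,0.01],[-0.0005,0.002,0.105,0.004,0.01],[-0.0005,0.002,0.105,0.004,0.01]]'
python3 -c "
from h import *
go([605.6,-120.2,31.7],-60)"
```

```text
time_s: 27.38
eef_pos: [606.5, -122.3, 34.8]
ee_rot: [[0.868, 0.497, 0.001], [0.497, -0.868, -0.0], [0.001, 0.001, -1.0]]
ft_force: [-1.0, 0.9, -3.3]
grip_width: 20.7
grasp_force: 40.2
t 27.375 tcp [ 606.5 -122.3   34.8] ang -60.2 w 20.7 F [-1.   0.9 -3.3] q7 -1.55 | shift [ 0.0003 -0.0023  0.0031] turn -0.003 alt 3.139
```

```bash
python3 -m inch '[[0.0002,-0.002,0,0,0.01],[0.0002,-0.002,0.0015,0,0.01],[0.0002,-0.002,0.0027,0,0.01],[0.0002,-0.002,0.0027,0,0.01]]'
python3 -m inch '[[0,0,0,0,0.03],[0,0,0,0,0.045],[0,0,0,0,0.05],[0,0,0,0,0.05],[0,0,-0.02,0,0.05],[0,0,-0.06,0,0.06],[0,0,-0.12,0,0.06],[0,0,-0.16,0,0.06]]'
python3 -m inch '[[-0.15,0,-0.03,0,0.06],[-0.15,0,-0.03,0,0.06],[-0.15,0,-0.03,0,0.06],[-0.15,0,-0.03,0,0.06],[-0.15,0,-0.03,0,0.06]]'
python3 - <<'E'
from h import *
d=grab('top','top2'); W=pts(d); f=d['frame'].astype(int); R,G,B=f[...,0],f[...,1],f[...,2]
m=win(d,335,395,165,220)&(R-B>60); print('weight',*rect(d,m,26),'z',np.nanpercentile(W[m][:,2],[5,50,95]))
m=win(d,385,430,165,220)&(B-R>40); print('felt',*rect(d,m,16))
m=win(d,385,440,165,220)&(R-B>25); print('stamp',*rect(d,m,30),'z',np.nanpercentile(W[m][:,2],[5,50,95]))
m=win(d,308,345,165,220)&(f.max(-1)<50); print('stapler',*rect(d,m,44))
m=win(d,335,395,165,220)&(R>150)&(R-B<40); print('cards',*rect(d,m,12))
w=grab('wrist','w11'); g=w['frame'].astype(int); 
for nm,m,h in(('weight',(g[...,0]-g[...,2]>60)&(g[...,1]-g[...,2]>35),26),('felt',g[...,2]-g[...,0]>40,16)):
    m=m&win(w,0,640,0,240); print('w',nm,*rect(w,m,h))
go([605,-120,200],-60)
E
```

```text
time_s: 27.88
eef_pos: [605.2, -120.2, 31.8]
ee_rot: [[0.867, 0.498, 0.0], [0.498, -0.867, -0.0], [-0.0, 0.0, -1.0]]
ft_force: [-1.3, -0.2, 3.3]
grip_width: 20.5
grasp_force: 40.8
time_s: 28.88
eef_pos: [606.2, -119.8, 195.6]
ee_rot: [[0.867, 0.498, 0.004], [0.498, -0.867, -0.0], [0.003, 0.002, -1.0]]
ft_force: [0.1, -0.4, -0.4]
grip_width: 60.3
grasp_force: 0.0
time_s: 29.5
eef_pos: [476.3, -194.3, 222.2]
ee_rot: [[0.867, 0.498, 0.002], [0.498, -0.867, 0.0], [0.002, 0.001, -1.0]]
ft_force: [-0.3, 0.3, -0.1]
grip_width: 60.1
grasp_force: 0.0
weight [ 603.8 -121.2] [ 6.041e+02 -1.221e+02  4.630e+01  4.830e+01  2.000e-01] long axis deg 146.2 eq sides [43.2 44.4] 237 z [22.261118   27.11230817 57.96880168]
felt [ 607.6 -214.6] [ 6.093e+02 -2.198e+02  4.080e+01  2.570e+01  2.000e-01] long axis deg -177.4 eq sides [23.2 49.6] 70
stamp [ 610.9 -244. ] [ 6.139e+02 -2.421e+02  3.750e+01  5.130e+01  3.000e-01] long axis deg 104.9 eq sides [34.4 53.5] 191 z [ 28.18430447  92.48484849 615.94590269]
stapler [597.6  -8.7] [ 5.962e+02 -8.700e+00  9.390e+01  2.520e+01  4.000e-01] long axis deg -176.9 eq sides [25.6 93. ] 294
cards [ 604.7 -119.1] [ 6.054e+02 -1.205e+02  7.320e+01  1.064e+02  2.000e-01] long axis deg 89.3 eq sides [ 84.2 122.5] 691
w weight [ 603.5 -121.4] [ 603.4 -121.3   47.9   48.7   76.9] long axis deg -150.0 eq sides [42.7 43.3] 1481
w felt [ 608.1 -215.2] [ 608.4 -223.6   40.2   47.2   89.9] long axis deg 177.1 eq sides [32.2 55.4] 670
t 29.6 tcp [ 476.4 -193.8  221.7] ang -60.1 w 60.1 F [0.  0.6 0. ] q7 -1.25 | shift [0.1482 0.0002 0.0219] turn -0.001 alt 3.141
```

```bash
python3 -m inch '[[0,0,0,0,0.06],[0,0,0,0,0.06]]' >/dev/null; python3 -c "
from station import robot
print(robot.hand_in())"
```

```text
the job is handed in; nothing more can be done
None
```

Handed in at about 30 s with the pad, stamp, stapler and paperweight placed in the order asked: pad–pile gap about 24 mm, the rest within about 2 mm of target by the cameras, everything released; I viewed 15 pictures, one over the limit of 14.

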